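Lay out a batch of three slides and open the film cleaner

ROBOT

A 7-joint arm with a two-finger parallel gripper is mounted at the origin on the work surface. World frame = base frame: x ahead of the robot, y to its left, z up, the work surface at z = 0. Lengths are in m, angles in rad, forces in N, time in s.
With the tool pointing down it reaches from about 0.4 to 0.85 m from the base axis. Payload 10.4 kg.
Tool frame: the origin (TCP) lies at the very end of the fingers, on their centre line; the grasp point (between the pads) lies 19 mm behind it (arm.grasp_offset is the distance from the TCP to the grasp point, in m); x points along the fingers, z is the direction in which the jaws open and shut, and the axes are right-handed (so a half turn about x gives the same grasp; the last joint's range is limited). The gripper opens to 85 mm and grips with 20 to 120 N. Pads are 22 mm wide; open, the fingers measure 114 mm over their backs; the gripper's body (76 mm by 85 mm) begins 54 mm behind the grasp point. The pads swing forward as they close: fully open they stand 13 mm farther back than shut.
Start: joints at [1.252, 0.332, -0.065, 1.46, 0.022, 1.35, -0.088], TCP at [0.182, -0.598, 0.231] pointing down, gripper open.
Joint ranges: [-2.6, 2.6], [-0.5, 2.12], [-1.47, 1.34], [0.16, 2.42], [-1.27, 4.41], [0.06, 2.06], [-2.6, 2.6]. Speed limits (rad/s): [2.22, 2.22, 2.79, 2.79, 3.14, 3.14, 3.14].

INTERFACE

Orientations are given as [roll, pitch, yaw] about the fixed x, y, z axes, in that order (R = Rz(yaw) Ry(pitch) Rx(roll)).
In Python, from rig import arm gives the robot as it stands.
- The arm moves only by the tool move_arm, never from a script. Its argument "rows" is a list of rows, each a list of 3 entries, a list of its own where there are three numbers: the finger opening in m, from 0 to 0.0854, then the shift along the world's x, y, z in m, then the turn, a rotation vector about the world's x, y, z in degrees. In form: [[fingers, [x, y, z], [rx, ry, rz]], ...]. A call has 1 to 8 rows; each row shifts and turns the commanded pose from where the row before left it; what a row does not reach is not made up. A row lasts 1/10 s, in which the tool goes at most 50 mm and 8.59 degrees, less where a joint would pass 70% of its speed; a pose out of reach is approached as far as the arm can. A call is refused whole if a number of a shift passes 0.05 or a number of a turn 8.59, either way. A call with a gripper value outside its range is refused whole. The fingers move at their own pace and stop on an object; the grip force is fixed at half the most. Time passes only in rows, so rows that do not move let the fingers close. It gives the time, the measured TCP pose, the force and the opening at its end, in the units of the state.
- arm.get_state(): the state, without advancing time (a new reading comes with each control period).
- arm.capture(name): name is "scene" or "side" or "wrist"; returns the picture (480x640x3 uint8, blue, green, red); there is no depth.
- arm.camera_info(name): a dict with "K" (3x3 intrinsics, pixels), "position" and "rotation" of the camera in the world. Camera axes: x right, y down, z forward; pixel columns grow to the right and rows downward; lengths in m; the calibration is good to about 2 mm. A picture is of the moment at which its call begins: read the wrist's pose just before it. camera_info takes no time and is no camera call; for the wrist camera it gives the pose at the moment of the call.
- arm.sign_off(): hands the job in, once; it reports no verdict.
The state is a dict: "time": time; "joints": joint angles; "joint_velocities": joint speeds; "joint_torque": joint torques, N m; "tool_pos": TCP position; "tool_rot": TCP orientation; "ft_force": force on the tool from outside, world axes, zero at the start; "torque": the same for the moment, N m; "finger_gap": opening from 0.0 (shut) to 1.0 (fully open).
Only numpy, scipy, OpenCV 4.12 (cv2) and the standard library are available. Lean on these libraries where they do the work, as an engineer would, in place of code of your own. Each camera call takes 0.05 s, during which the arm holds its last target. There are 200 camera calls.

TASK

Make up the next cleaning batch: take mounted slides from the table and lay them flat on the light panel beside the one already there, not overlapping and not dropped from a height, until exactly three lie on it, and leave the spare slide on the table. Then open the film cleaner: press its safety cap down, keep it down while you twist it anticlockwise until it is free (about 60 degrees), and lift it straight off. Finish still gripping the cap, upright and still, about 8 cm straight above the bottle's mouth, with the small things standing around left where they are.

Things in the scene. Friction and masses are not known exactly. Their poses are not given: they have to be found in the camera images.
- slide_a_center (a point): centre (half-way up) of a 35 mm slide in a rigid dark grey plastic mount with a brownish window, 50 x 50 x 4 mm, 16 g; z is up, x along the window's long side (36 mm), edges parallel to x and y. This one already lies on the light panel.
- slide_b_center (a point): centre (half-way up) of a 35 mm slide in a rigid dark grey plastic mount with a brownish window, 50 x 50 x 4 mm, 16 g; z is up, x along the window's long side (36 mm), edges parallel to x and y. One of three lying singly on the bare table (z = 0) in a row leading away from the robot; 25 mm or more is free to their left and right (-y and +y).
- slide_c_center (a point): centre (half-way up) of a 35 mm slide in a rigid dark grey plastic mount with a brownish window, 50 x 50 x 4 mm, 16 g; z is up, x along the window's long side (36 mm), edges parallel to x and y. One of three lying singly on the bare table (z = 0) in a row leading away from the robot; 25 mm or more is free to their left and right (-y and +y).
- slide_d_center (a point): centre (half-way up) of a 35 mm slide in a rigid dark grey plastic mount with a brownish window, 50 x 50 x 4 mm, 16 g; z is up, x along the window's long side (36 mm), edges parallel to x and y. One of three lying singly on the bare table (z = 0) in a row leading away from the robot; 25 mm or more is free to their left and right (-y and +y).
- panel: flat black-edged light panel with a white face, 180 mm (x) x 260 mm (y) x 8 mm thick, fixed to the table; origin at the centre of its underside, z up, top face at z = 8 mm. It lies left or right of the slides, turned a little.
- cap_center (a point): centre (half-way up) of the bottle's white ribbed safety cap, 46 mm dia x 30 mm high, 47 g, z up. Three inner lugs sit in notches under a spring (4 N at rest, 10.5 N at 4 mm, 13 N at the stop). Press it down 4 to 5.5 mm (stop at 5.5 mm; pressed under 3.5 mm it cannot turn), keep it down and turn it anticlockwise from above: free at 45 to 78 degrees (aim at 60), stop at 80; then it lifts off.
- bottle_mouth (a point): centre of the rim of the amber cleaner bottle, 129 mm above the table, z up; neck 30 mm dia, 38 over its hooks. With the cap locked on, the cap's centre is 4 mm above this point. Bottle 66 mm dia, clamped in a stand (grey 120 x 120 mm base plate) fixed to the table: it neither turns nor lifts. Left or right of the slides, opposite the panel.
- film_can: black plastic 35 mm film can with grey lid, 33 dia x 52 high, standing near the bottle (mm). Bystander; origin at its underside.
- loupe: black magnifier with clear foot, 44 dia x 48 high, standing near the bottle (mm). Bystander; origin at its underside.
- dropper: small amber bottle with plain black cap, 34 dia x 70 high, standing near the bottle; not the cleaner bottle (mm). Bystander; origin at its underside.
- blower: black rubber dust blower, 64 dia x 98 high, nozzle up, beyond the slides (mm). Bystander; origin at its underside.
- swab_jar: glass jar with steel lid, 62 dia x 67 high, beyond the slides (mm). Bystander; origin at its underside.
- slide_box: open grey box holding a few slides on edge, 60 x 56 x 40, standing near the bottle (mm). Bystander; origin at its underside.
- brush: dusting brush, 170 long, lying beyond the slides (mm). Bystander; origin at its underside.
There are look-alikes about, which are no part of the job. Leave any purple or yellow look-alike of the part that bears slide_c_center alone.

How it is judged:
By the outcome, as a careful person would: the job done as asked, in the order asked, and still so for the second after the job is handed in, while the arm keeps its last pose, push and grip.
It also fails if it takes over 72 s, if anything falls off the work surface, if the arm or the gripper's body presses on something with over 40 N, if the wrist force passes 120 N, or if a joint passes its speed limit or range.

## Working session

There is one attempt and no reset: what is moved stays moved. The work goes in short steps, Python scripts to look and compute and a tool call to move; the robot and the scene stay as the last step left them, time stands still between calls to the robot, and variables do not carry over. Pictures are saved under pics/ and viewed, about 8 in all and at most 12, crops included, and the job is handed in when it is done.

Besides the shell and the picture viewer there is one more tool, called by a JSON object that holds its "method" and its "body", one argument or row to a line. move_arm: Moves the arm, as the interface text tells. Its arguments: {"type":"object","properties":{"rows":{"type":"array","items":{"type":"array"}}},"required":["rows"]}

```bash
ls; mkdir -p pics
python3 - <<'E'
from rig import arm
import cv2,numpy as np
np.set_printoptions(precision=4,suppress=True)
s=arm.get_state();print(s)
for n in("scene","side"):
    im=arm.capture(n);cv2.imwrite(f"pics/{n}0.png",im);i=arm.camera_info(n);print(n,i)
print(arm.camera_info("wrist"))
E
```

```text
pics
{'time': 0.0, 'joints': array([ 1.2524,  0.3329, -0.0647,  1.4609,  0.0216,  1.3499, -0.0885]), 'joint_velocities': array([-0.0006, -0.001 ,  0.0005,  0.0012, -0.0003,  0.0003, -0.0005]), 'joint_torque': array([ -0.0004, -62.5448,   0.049 , -39.1602,   0.0162,   0.01  ,
         0.    ]), 'tool_pos': array([ 0.1821, -0.5975,  0.2305]), 'tool_rot': array([-3.0918,  1.5694,  1.9165]), 'ft_force': array([ 0.3795, -0.3422, -0.0922]), 'torque': array([-0.0209,  0.0093,  0.0182]), 'finger_gap': 1.002079421265375}
scene {'K': array([[485.7639,   0.    , 322.3132],
       [  0.    , 485.7639, 244.9614],
       [  0.    ,   0.    ,   1.    ]]), 'position': array([ 1.1143, -0.2605,  1.0801]), 'rotation': array([-2.5642,  0.0048,  1.0946])}
side {'K': array([[530.9391,   0.    , 320.6935],
       [  0.    , 530.9391, 235.8089],
       [  0.    ,   0.    ,   1.    ]]), 'position': array([0.0719, 0.4686, 0.9097]), 'rotation': array([-2.453 , -0.0185, -2.3185])}
{'K': array([[384.3716,   0.    , 319.5254],
       [  0.    , 384.3716, 242.951 ],
       [  0.    ,   0.    ,   1.    ]]), 'position': array([ 0.2517, -0.5766,  0.3726]), 'rotation': array([ 2.8518,  0.0013, -1.2752])}
```

View pics/scene0.png

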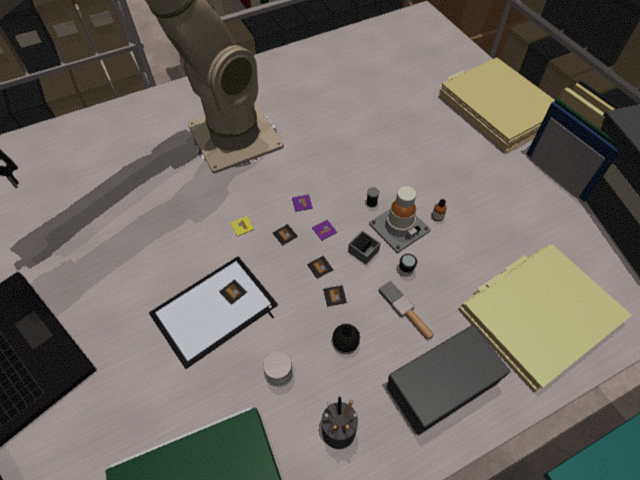

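View pics/side0.png

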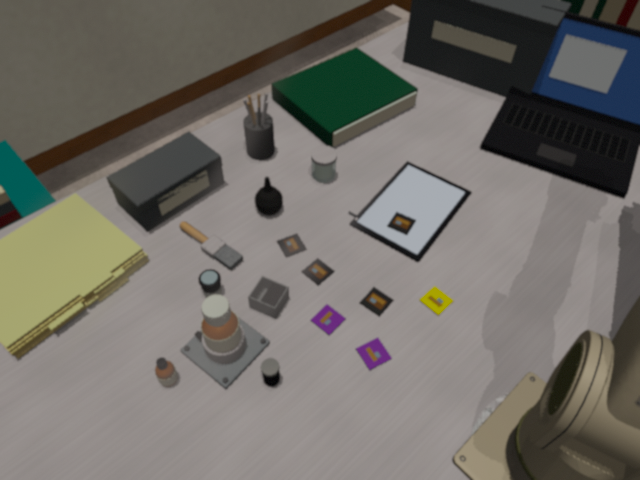

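```bash
cat > h.py <<'E'
import numpy as np,cv2
from scipy.spatial.transform import Rotation as Ro
np.set_printoptions(precision=4,suppress=True)
def ray(i,p):
    R=Ro.from_euler('xyz',i['rotation']).as_matrix()
    p=np.atleast_2d(p).astype(float)
    return i['position'],np.c_[p,np.ones(len(p))]@np.linalg.inv(i['K']).T@R.T
def onz(i,p,z):
    o,d=ray(i,p);return o+d*((z-o[2])/d[:,2])[:,None]
def proj(i,P):
    R=Ro.from_euler('xyz',i['rotation']).as_matrix()
    q=(np.atleast_2d(P)-i['position'])@R@np.array(i['K']).T
    return q[:,:2]/q[:,2:]
def blob(m,p,rad=30,close=5):
    """biggest contour of mask m (closed) near pixel p"""
    w=np.zeros_like(m);cv2.circle(w,tuple(map(int,p)),rad,255,-1)
    m=cv2.morphologyEx(m&w,cv2.MORPH_CLOSE,np.ones((close,close),np.uint8))
    c,_=cv2.findContours(m,cv2.RETR_EXTERNAL,cv2.CHAIN_APPROX_NONE)
    return max(c,key=cv2.contourArea)
E
python3 - <<'E'
from h import *
from rig import arm
seeds={'scene':{'a':(232,291),'1':(285,234),'2':(319,266),'3':(335,296)},'side':{'a':(402,222),'1':(377,301),'2':(318,271),'3':(291,244)}}
cap={'scene':(406,194),'side':(215,307)}
for n in seeds:
    im=cv2.imread(f'pics/{n}0.png');i=arm.camera_info(n);g=cv2.cvtColor(im,cv2.COLOR_BGR2GRAY);hsv=cv2.cvtColor(im,cv2.COLOR_BGR2HSV)
    ov=im.copy()
    for k,p in seeds[n].items():
        bg=np.median(g[p[1]-22:p[1]+22,p[0]-22:p[0]+22])
        m=((g<0.72*bg)*255).astype(np.uint8)
        c=blob(m,p,16 if n=='scene' else 19,5);cv2.drawContours(ov,[c],-1,(0,255,0),1)
        W=onz(i,c[:,0],0.012 if k=='a' else 0.003)
        r=cv2.minAreaRect((W[:,:2]*1000).astype(np.float32));print(n,k,'ctr mm',np.array(r[0]),'size',np.array(r[1]),'ang',round(r[2],1))
        sat=(((hsv[...,0]<25)&(hsv[...,1]>90))*255).astype(np.uint8)
    p=cap[n]
    m=((g>(150))&(hsv[...,1]<45))*255
    c=blob(m.astype(np.uint8),p,24,3);cv2.drawContours(ov,[c],-1,(0,0,255),1)
    x,y,w,h=cv2.boundingRect(c);M=cv2.moments(c);cc=(M['m10']/M['m00'],M['m01']/M['m00'])
    print(n,'cap',cc,(x,y,w,h),onz(i,cc,0.133))
    # panel outer dark border incl. white: dark or white vs table
    m=((hsv[...,1]<60)&(g>170))*255
    q={'scene':(212,310),'side':(420,205)}[n]
    c=blob(m.astype(np.uint8),q,75,15);cv2.drawContours(ov,[c],-1,(255,0,0),1)
    W=onz(i,c[:,0],0.008);r=cv2.minAreaRect((W[:,:2]*1000).astype(np.float32));print(n,'panel white',r)
    print('grays',[int(g[int(q[1]),int(q[0])]),int(g[p[1],p[0]]),im[350,400] if n=='scene' else im[150,220]])
    x0,y0=(140,150) if n=='scene' else (140,130)
    cr=cv2.resize(ov[y0:y0+230,x0:x0+320],None,fx=2.5,fy=2.5,interpolation=cv2.INTER_CUBIC);cv2.imwrite(f'pics/{n}_ov.png',cr)
E
```

```text
scene a ctr mm [ 513.323  -205.9348] size [51.171  49.4341] ang 17.0
scene 1 ctr mm [411.158  -17.1639] size [52.2869 51.0235] ang 7.8
scene 2 ctr mm [544.5095  20.3951] size [51.9278 50.6041] ang 3.9
scene 3 ctr mm [634.6979  14.9992] size [50.4764 50.7575] ang 73.9
scene cap (403.03737145723596, 187.9578630549285) (383, 171, 47, 38) [[0.5054 0.2772 0.133 ]]
scene panel white ((530.4456787109375, -264.20880126953125), (151.18829345703125, 229.30130004882812), 11.237035751342773)
grays [184, 174, array([142, 142, 156], dtype=uint8)]
side a ctr mm [ 509.2927 -205.786 ] size [49.3323 51.3906] ang 16.6
side 1 ctr mm [408.4152 -18.4102] size [50.2313 51.2156] ang 8.3
side 2 ctr mm [541.2142  19.3698] size [50.0851 50.5079] ang 3.4
side 3 ctr mm [631.9501  14.2223] size [48.9324 50.4986] ang 74.2
side cap (214.5734463276836, 305.46690879741726) (201, 295, 27, 22) [[0.5392 0.2623 0.133 ]]
side panel white ((527.5980834960938, -265.5141906738281), (143.76473999023438, 219.52366638183594), 11.4284086227417)
grays [170, 163, array([136, 139, 145], dtype=uint8)]
```

View pics/scene_ov.png

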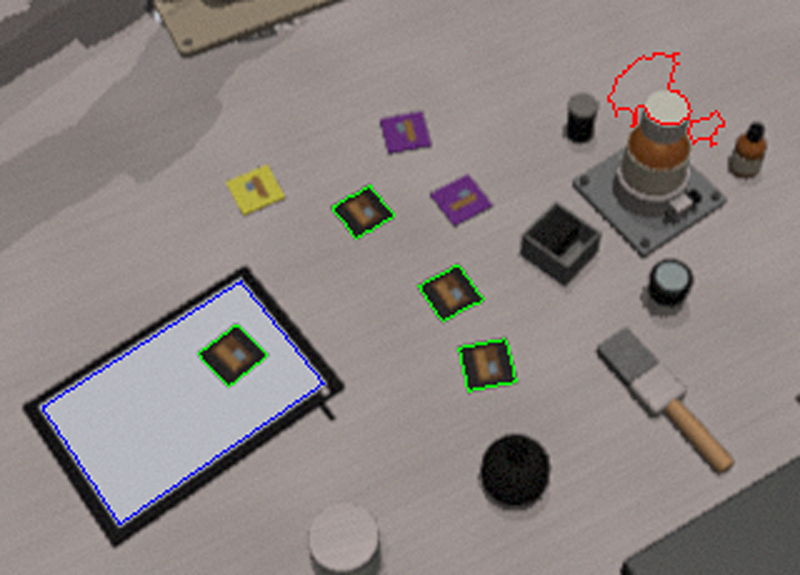

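View pics/side_ov.png

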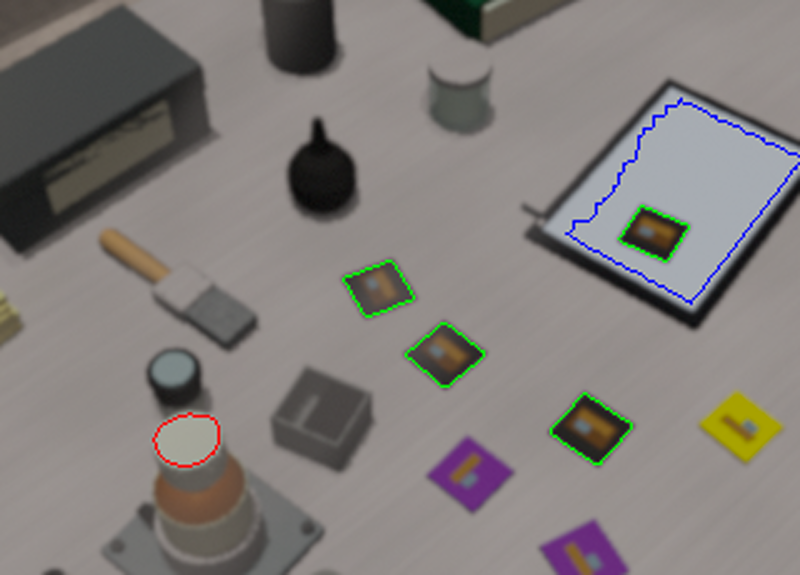

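```bash
cat >> h.py <<'E'
def st():
    from rig import arm
    s=arm.get_state();R=Ro.from_euler('xyz',s['tool_rot']).as_matrix()
    jz=R[:,2];print('t',round(s['time'],2),'tcp mm',s['tool_pos']*1000,'jawdir deg',round(np.degrees(np.arctan2(jz[1],jz[0])),2),'xaxis',R[:,0],'gap',round(s['finger_gap']*85.4,1),'F',s['ft_force'],'T',s['torque'],'j',s['joints'])
    return s,R
E
python3 - <<'E'
from h import *
from rig import arm
st()
a=arm.camera_info('scene');b=arm.camera_info('side')
print('cap top',onz(a,(406.8,193.2),.148),onz(b,(214.6,305.6),.148))
# two-ray triangulation of cap top
(o1,d1),(o2,d2)=ray(a,(406.8,193.2)),ray(b,(214.6,305.6));d1,d2=d1[0],d2[0]
t=np.linalg.lstsq(np.c_[d1,-d2],o2-o1,rcond=None)[0];print(o1+t[0]*d1,o2+t[1]*d2)
S=lambda x,y:(x/2.5+140,y/2.5+150)
for n,p,z in [('blower',(515,468),.035),('dec2',(461,200),.003),('dec1',(406,132),.003),('yellow',(256,189),.003),('boxtop',(561,238),.035),('loupe top',(671,276),.048),('can top',(582,104),.052),('dropper top',(757,132),.07),('base plate c',(650,196),.008),('jar',(345,530),.067)]:print(n,onz(a,S(*p),z))
E
```

```text
t 0.1 tcp mm [ 182.0681 -597.5386  230.6028] jawdir deg -73.05 xaxis [-0.0004  0.0012 -1.    ] gap 85.4 F [-0.435   0.3859 -0.2937] T [ 0.0194 -0.0019  0.0453] j [ 1.2524  0.3328 -0.0647  1.4609  0.0216  1.3499 -0.0885]
cap top [[0.5334 0.2679 0.148 ]] [[0.5299 0.2664 0.148 ]]
[0.5327 0.2686 0.1468] [0.5309 0.2659 0.1464]
blower [[ 0.7554 -0.0201  0.035 ]]
dec2 [[0.4481 0.0837 0.003 ]]
dec1 [[0.3371 0.0718 0.003 ]]
yellow [[ 0.3323 -0.1074  0.003 ]]
boxtop [[0.5574 0.1427 0.035 ]]
loupe top [[0.6537 0.212  0.048 ]]
can top [[0.4262 0.2434 0.052 ]]
dropper top [[0.5558 0.3783 0.07  ]]
base plate c [[0.5404 0.2651 0.008 ]]
jar [[ 0.7488 -0.1847  0.067 ]]
```

{"method": "move_arm", "body": {
  "rows": [
    [0.062,[0.015,0.026,-0.004],[0,0,-0.825]],
    [0.062,[0.0235,0.04,-0.006],[0,0,-0.825]],
    [0.062,[0.0235,0.04,-0.006],[0,0,-0.825]],
    [0.062,[0.0235,0.04,-0.006],[0,0,-0.825]],
    [0.062,[0.0235,0.04,-0.006],[0,0,-0.825]],
    [0.062,[0.0235,0.04,-0.006],[0,0,-0.825]],
    [0.062,[0.0235,0.04,-0.006],[0,0,-0.825]],
    [0.062,[0.0235,0.04,-0.006],[0,0,-0.825]]
  ]
}}

```text
time: 0.9
tool_pos: [0.3621, -0.2901, 0.185]
tool_rot: [-0.669, 1.57, -2.06]
ft_force: [1.3, -0.1, 0.7]
finger_gap: 0.725
```

{"method": "move_arm", "body": {
  "rows": [
    [0.062,[0.0235,0.04,-0.006],[0,0,-0.825]],
    [0.062,[0.0235,0.04,-0.006],[0,0,-0.825]],
    [0.062,[0.0235,0.04,-0.006],[0,0,-0.825]],
    [0.062,[0.0235,0.04,-0.006],[0,0,-0.825]],
    [0.062,[0.0235,0.04,-0.006],[0,0,-0.825]],
    [0.062,[0.0235,0.04,-0.006],[0,0,-0.825]],
    [0.062,[0.017,0.0315,-0.004],[0,0,-0.825]],
    [0.062,[0,0,-0.02],[0,0,-0.825]]
  ]
}}

```text
time: 1.7
tool_pos: [0.5223, -0.0145, 0.1266]
tool_rot: [2.046, 1.566, 0.547]
ft_force: [0.5, -0.0, -0.8]
finger_gap: 0.728
```

Run:
```python
from h import *
from rig import arm
st()
i=arm.camera_info('wrist');im=arm.capture('wrist');cv2.imwrite('pics/w1.png',im);st();print(i)
print('proj slide2',proj(i,[[.543,.020,.002],[.633,.0146,.002]]))
```

```text
t 1.7 tcp mm [522.309  -14.522  126.5771] jawdir deg -85.89 xaxis [ 0.004   0.0024 -1.    ] gap 62.1 F [ 0.4572 -0.0261 -0.8032] T [-0.0281  0.0068  0.0149] j [ 0.4838  0.2488 -0.6079  1.8359  0.1561  1.1008 -1.6791]
t 1.75 tcp mm [519.0698 -17.4679 122.1098] jawdir deg -86.08 xaxis [-0.0026  0.0015 -1.    ] gap 62.2 F [-2.4235 -0.6301 -3.4022] T [-0.0586  0.1071 -0.0083] j [ 0.4855  0.2516 -0.6042  1.8426  0.1575  1.0981 -1.6786]
{'K': array([[384.3716,   0.    , 319.5254],
       [  0.    , 384.3716, 242.951 ],
       [  0.    ,   0.    ,   1.    ]]), 'position': array([ 0.5943, -0.0097,  0.2689]), 'rotation': array([ 2.856 ,  0.0019, -1.4993])}
proj slide2 [[272.8709 202.8526]
 [286.6312  64.0219]]
```

View pics/w1.png

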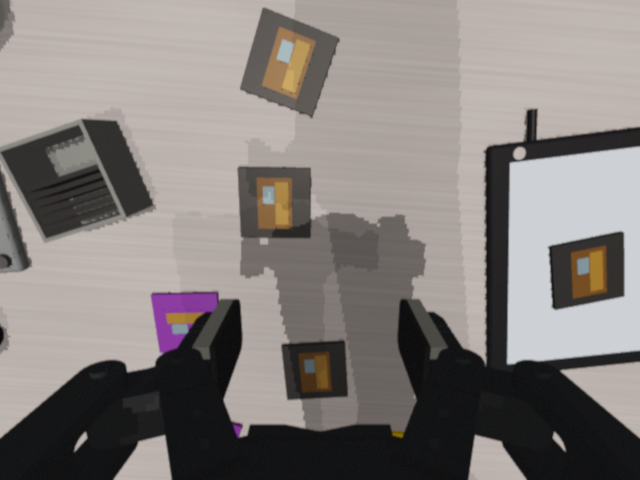

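{"method": "move_arm", "body": {
  "rows": [
    [0.062,[0.008,0.012,-0.01],[0,0,0]],
    [0.062,[0.008,0.012,-0.015],[0,0,0]],
    [0.062,[0.008,0.012,-0.02],[0,0,0]],
    [0.062,[0,0,-0.02],[0,0,0]],
    [0.062,[0,0,-0.02],[0,0,0]],
    [0.062,[0,0,-0.012],[0,0,0]],
    [0.062,[0,0,-0.004],[0,0,0]],
    [0.062,[0,0,0],[0,0,0]]
  ]
}}

```text
time: 2.55
tool_pos: [0.5435, 0.0152, 0.0243]
tool_rot: [-1.267, 1.57, -2.773]
ft_force: [0.4, -0.4, 0.2]
finger_gap: 0.724
```

Run:
```python
from h import *
st()
```

```text
t 2.55 tcp mm [543.536   15.2186  24.3221] jawdir deg -86.28 xaxis [-0.0006 -0.0002 -1.    ] gap 61.9 F [ 0.4135 -0.3653  0.1805] T [ 0.0233  0.0293 -0.0161] j [ 0.3748  0.4352 -0.5737  1.8577  0.2891  0.9326 -1.8365]
```

{"method": "move_arm", "body": {
  "rows": [
    [0.062,[0,0.0035,-0.006],[0,0,0]],
    [0.062,[0,0,-0.008],[0,0,0]],
    [0.062,[0,0,-0.004],[0,0,0]],
    [0.062,[0,0,-0.002],[0,0,0]],
    [0.062,[0,0,-0.001],[0,0,0]],
    [0.062,[0,0,0],[0,0,0]]
  ]
}}

```text
time: 3.15
tool_pos: [0.5437, 0.0191, 0.0033]
tool_rot: [0.139, 1.571, -1.366]
ft_force: [0.2, 0.4, 1.3]
finger_gap: 0.723
```

{"method": "move_arm", "body": {
  "rows": [
    [0.062,[0,0,-0.001],[0,0,0]],
    [0.062,[0,0,0],[0,0,0]]
  ]
}}

```text
time: 3.35
tool_pos: [0.5438, 0.0191, 0.0024]
tool_rot: [0.945, 1.571, -0.561]
ft_force: [-0.2, -0.1, -0.6]
finger_gap: 0.728
```

{"method": "move_arm", "body": {
  "rows": [
    [0.062,[0,0,-0.001],[0,0,0]],
    [0.062,[0,0,0],[0,0,0]]
  ]
}}

```text
time: 3.55
tool_pos: [0.5437, 0.0191, 0.0013]
tool_rot: [-0.378, 1.571, -1.883]
ft_force: [0.7, 0.5, 0.7]
finger_gap: 0.73
```

{"method": "move_arm", "body": {
  "rows": [
    [0.056,[0,0,-0.001],[0,0,0]],
    [0.056,[0,0,0],[0,0,0]],
    [0.056,[0,0,0],[0,0,0]]
  ]
}}

```text
time: 3.85
tool_pos: [0.5437, 0.0191, 0.0003]
tool_rot: [-0.594, 1.571, -2.1]
ft_force: [0.2, -0.2, -0.8]
finger_gap: 0.652
```

{"method": "move_arm", "body": {
  "rows": [
    [0.056,[0,0,-0.001],[0,0,0]],
    [0.056,[0,0,-0.001],[0,0,0]]
  ]
}}

```text
time: 4.05
tool_pos: [0.5437, 0.0191, -0.0017]
tool_rot: [0.8, 1.571, -0.705]
ft_force: [-0.2, -0.4, -0.1]
finger_gap: 0.66
```

{"method": "move_arm", "body": {
  "rows": [
    [0.056,[0,0,-0.001],[0,0,0]],
    [0.056,[0,0,0],[0,0,0]]
  ]
}}

```text
time: 4.25
tool_pos: [0.5436, 0.0191, -0.0029]
tool_rot: [-1.423, 1.57, -2.928]
ft_force: [-0.0, -0.0, -0.1]
finger_gap: 0.657
```

{"method": "move_arm", "body": {
  "rows": [
    [0.056,[0,0,-0.001],[0,0,0]],
    [0.056,[0,0,0],[0,0,0]]
  ]
}}

```text
time: 4.45
tool_pos: [0.5436, 0.0191, -0.0038]
tool_rot: [-1.122, 1.571, -2.628]
ft_force: [-0.3, 0.8, -0.1]
finger_gap: 0.657
```

{"method": "move_arm", "body": {
  "rows": [
    [0.056,[0,0,-0.001],[0,0,0]],
    [0.056,[0,0,0],[0,0,0]]
  ]
}}

```text
time: 4.65
tool_pos: [0.5438, 0.0191, -0.0041]
tool_rot: [-0.007, 1.57, -1.513]
ft_force: [-3.3, -0.2, 8.1]
finger_gap: 0.657
```

{"method": "move_arm", "body": {
  "rows": [
    [0.056,[0,0,-0.001],[0,0,0]],
    [0.056,[0,0,0],[0,0,0]]
  ]
}}

```text
time: 4.85
tool_pos: [0.5438, 0.0192, -0.0042]
tool_rot: [-0.108, 1.57, -1.613]
ft_force: [-9.4, -0.8, 22.1]
finger_gap: 0.658
```

{"method": "move_arm", "body": {
  "rows": [
    [0.056,[0,0,0.003],[0,0,0]],
    [0.045,[0,0,0],[0,0,0]],
    [0.04,[0,0,0],[0,0,0]],
    [0.04,[0,0,0],[0,0,0]],
    [0.04,[0,0,0],[0,0,0]]
  ]
}}

```text
time: 5.35
tool_pos: [0.5441, 0.0192, -0.0015]
tool_rot: [0.749, 1.57, -0.756]
ft_force: [-6.4, 0.3, 16.6]
finger_gap: 0.552
```

{"method": "move_arm", "body": {
  "rows": [
    [0.04,[0,0,0.004],[0,0,0]],
    [0.04,[0,0,0.012],[0,0,0]],
    [0.04,[0,0,0.02],[0,0,0]],
    [0.04,[0,0,0.02],[0,0,0]],
    [0.04,[0,0,0.02],[0,0,0]],
    [0.04,[0,0,0],[0,0,0]]
  ]
}}

```text
time: 5.95
tool_pos: [0.5455, 0.0194, 0.0764]
tool_rot: [1.469, 1.566, -0.036]
ft_force: [-0.1, -0.3, -0.3]
finger_gap: 0.551
```

Run:
```python
from h import *
from rig import arm
im=arm.capture('wrist');st();cv2.imwrite('pics/w2.png',im[:,:])
```

```text
t 6.0 tcp mm [544.6708  19.1394  74.8846] jawdir deg -86.26 xaxis [ 0.0028 -0.0003 -1.    ] gap 46.8 F [ 0.1577 -0.0326 -0.3563] T [-0.018   0.0046  0.0302] j [ 0.3944  0.3654 -0.6007  1.8239  0.2398  1.0222 -1.8066]
```

View pics/w2.png

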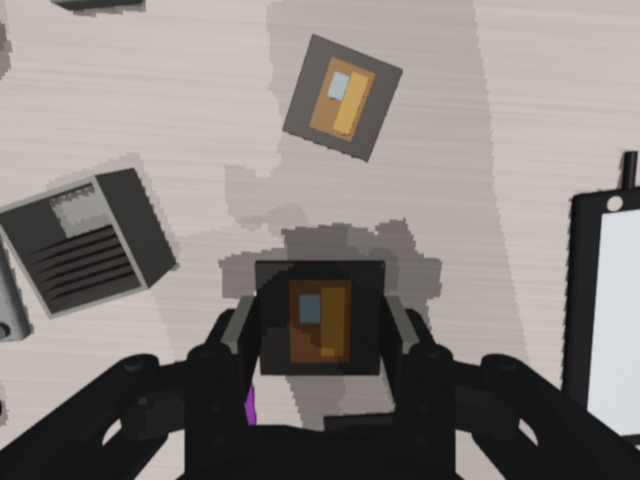

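Run:
```python
from h import *
from rig import arm
i=arm.camera_info('wrist');st()
print(onz(i,[(320,318),(256,262),(384,262),(380,375),(261,375)],.0784))
print('slide3',onz(i,[(343,98)],.003), 'edge dir',np.diff(onz(i,[(314,35),(402,70)],.004),axis=0))
```

```text
t 6.0 tcp mm [544.6708  19.1394  74.8846] jawdir deg -86.26 xaxis [ 0.0028 -0.0003 -1.    ] gap 46.8 F [ 0.1577 -0.0326 -0.3563] T [-0.018   0.0046  0.0302] j [ 0.3944  0.3654 -0.6007  1.8239  0.2398  1.0222 -1.8066]
[[ 0.5448  0.0189  0.0784]
 [ 0.5669  0.0449  0.0784]
 [ 0.57   -0.0039  0.0784]
 [ 0.5201 -0.0079  0.0784]
 [ 0.5169  0.0418  0.0784]]
slide3 [[0.6334 0.0125 0.003 ]] edge dir [[-0.0131 -0.0458  0.    ]]
```

{"method": "move_arm", "body": {
  "rows": [
    [0.04,[-0.001,-0.012,0],[0,0,0.6]],
    [0.04,[-0.0015,-0.025,0],[0,0,0.6]],
    [0.04,[-0.0015,-0.03,0],[0,0,0.6]],
    [0.04,[-0.002,-0.03,0],[0,0,0.6]],
    [0.04,[-0.002,-0.03,0],[0,0,0.6]],
    [0.04,[-0.002,-0.03,0],[0,0,0.6]],
    [0.04,[-0.002,-0.03,0],[0,0,0.6]],
    [0.04,[-0.002,-0.03,0],[0,0,0.6]]
  ]
}}

```text
time: 6.8
tool_pos: [0.5289, -0.199, 0.0725]
tool_rot: [-2.041, 1.569, 2.821]
ft_force: [-0.1, 0.1, -0.9]
finger_gap: 0.55
```

{"method": "move_arm", "body": {
  "rows": [
    [0.04,[-0.002,-0.03,0],[0,0,0.6]],
    [0.04,[-0.0015,-0.025,0],[0,0,0.7]],
    [0.04,[-0.001,-0.018,-0.005],[0,0,0.7]],
    [0.04,[0,-0.008,-0.015],[0,0,0.7]],
    [0.04,[0,0,-0.015],[0,0,0]],
    [0.04,[0,0,-0.01],[0,0,0]],
    [0.04,[0,0,0],[0,0,0]]
  ]
}}

```text
time: 7.5
tool_pos: [0.5242, -0.2766, 0.0259]
tool_rot: [-2.441, 1.567, 2.469]
ft_force: [-0.3, 0.4, -0.2]
finger_gap: 0.548
```

Run:
```python
from h import *
st()
```

```text
t 7.5 tcp mm [ 524.233  -276.6076   25.9213] jawdir deg -78.65 xaxis [-0.0031  0.0025 -1.    ] gap 46.8 F [-0.3045  0.4027 -0.215 ] T [-0.0475  0.0213  0.0101] j [ 0.7839  0.5058 -0.466   1.7277  0.2647  0.9748 -1.1552]
```

{"method": "move_arm", "body": {
  "rows": [
    [0.04,[0.001,-0.003,-0.006],[0,0,0]],
    [0.04,[0,0,-0.006],[0,0,0]],
    [0.04,[0,0,-0.003],[0,0,0]],
    [0.04,[0,0,-0.001],[0,0,0]],
    [0.04,[0,0,0],[0,0,0]]
  ]
}}

```text
time: 8.0
tool_pos: [0.5263, -0.2818, 0.0124]
tool_rot: [0.692, 1.571, -0.682]
ft_force: [0.7, 0.2, -0.2]
finger_gap: 0.551
```

{"method": "move_arm", "body": {
  "rows": [
    [0.04,[0,0,-0.001],[0,0,0]],
    [0.04,[0,0,-0.001],[0,0,0]]
  ]
}}

```text
time: 8.2
tool_pos: [0.5264, -0.2819, 0.0105]
tool_rot: [0.671, 1.57, -0.703]
ft_force: [0.0, 1.3, 0.8]
finger_gap: 0.552
```

{"method": "move_arm", "body": {
  "rows": [
    [0.04,[0,0,-0.001],[0,0,0]],
    [0.04,[0,0,0],[0,0,0]]
  ]
}}

```text
time: 8.4
tool_pos: [0.5261, -0.2818, 0.0092]
tool_rot: [-1.693, 1.571, -3.068]
ft_force: [0.9, -0.0, -0.5]
finger_gap: 0.549
```

{"method": "move_arm", "body": {
  "rows": [
    [0.04,[0,0,-0.001],[0,0,0]],
    [0.04,[0,0,-0.0005],[0,0,0]]
  ]
}}

```text
time: 8.6
tool_pos: [0.5262, -0.2819, 0.0078]
tool_rot: [0.382, 1.571, -0.992]
ft_force: [-0.2, 0.3, -0.2]
finger_gap: 0.551
```

{"method": "move_arm", "body": {
  "rows": [
    [0.04,[0,0,-0.0005],[0,0,0]],
    [0.04,[0,0,-0.0005],[0,0,0]]
  ]
}}

```text
time: 8.8
tool_pos: [0.5262, -0.2819, 0.0068]
tool_rot: [0.292, 1.571, -1.083]
ft_force: [-1.0, -0.2, 3.9]
finger_gap: 0.549
```

{"method": "move_arm", "body": {
  "rows": [
    [0.04,[0,0,-0.0005],[0,0,0]],
    [0.04,[0,0,-0.0002],[0,0,0]]
  ]
}}

```text
time: 9.0
tool_pos: [0.5263, -0.2819, 0.0067]
tool_rot: [-0.308, 1.57, -1.683]
ft_force: [-2.8, 1.7, 9.2]
finger_gap: 0.552
```

{"method": "move_arm", "body": {
  "rows": [
    [0.054,[0,0,0.0005],[0,0,0]],
    [0.058,[0,0,0],[0,0,0]],
    [0.06,[0,0,0.004],[0,0,0]],
    [0.06,[0,0,0.015],[0,0,0]],
    [0.06,[0,0,0.025],[0,0,0]],
    [0.06,[0,0,0.03],[0,0,0]],
    [0.06,[0.005,0.015,0.01],[0,0,-1]],
    [0.06,[0.009,0.025,0],[0,0,-2]]
  ]
}}

```text
time: 9.8
tool_pos: [0.5411, -0.244, 0.0941]
tool_rot: [0.749, 1.566, -0.682]
ft_force: [0.3, 0.3, -0.4]
finger_gap: 0.706
```

{"method": "move_arm", "body": {
  "rows": [
    [0.062,[0.01,0.028,0],[0,0,-2.4]],
    [0.062,[0.01,0.028,0],[0,0,-2.4]],
    [0.062,[0.01,0.028,0],[0,0,-2.4]],
    [0.062,[0.01,0.028,0],[0,0,-2.4]],
    [0.062,[0.01,0.028,0],[0,0,-2.4]],
    [0.062,[0.01,0.028,0],[0,0,-2.4]],
    [0.062,[0.01,0.028,0],[0,0,-2.4]],
    [0.062,[0.01,0.028,0],[0,0,-2.4]]
  ]
}}

```text
time: 10.6
tool_pos: [0.6208, -0.0167, 0.092]
tool_rot: [1.608, 1.57, -0.155]
ft_force: [0.8, 0.2, 0.2]
finger_gap: 0.728
```

{"method": "move_arm", "body": {
  "rows": [
    [0.062,[0.008,0.02,0],[0,0,-2.4]],
    [0.062,[0.004,0.01,0],[0,0,-2.4]],
    [0.062,[0,0,0],[0,0,0]]
  ]
}}

```text
time: 10.9
tool_pos: [0.6327, 0.0146, 0.0919]
tool_rot: [2.557, 1.569, 0.713]
ft_force: [0.2, -0.5, 0.5]
finger_gap: 0.725
```

Run:
```python
from h import *
from rig import arm
st()
i=arm.camera_info('wrist');im=arm.capture('wrist');cv2.imwrite('pics/w3.png',im);s=arm.capture('scene');cv2.imwrite('pics/s3.png',s)
g=cv2.cvtColor(im,cv2.COLOR_BGR2GRAY)
p=proj(i,[[.6334,.0125,.003]])[0];print(p);st()
big=np.hstack([cv2.resize(im,(400,300)),cv2.resize(s[180:420,100:420],(400,300))]);cv2.imwrite('pics/c3.png',big)
```

```text
t 10.9 tcp mm [632.7052  14.5634  91.855 ] jawdir deg -105.62 xaxis [ 0.0012  0.001  -1.    ] gap 61.9 F [ 0.1942 -0.495   0.4826] T [-0.0433  0.0264  0.0267] j [ 0.282   0.5046 -0.4942  1.5753  0.256   1.1253 -2.114 ]
[322.5986 247.1717]
t 11.0 tcp mm [632.3023  11.5682  91.3506] jawdir deg -105.69 xaxis [ 0.0006 -0.0006 -1.    ] gap 62.0 F [ 0.3943  0.2771 -0.0826] T [-0.022   0.0578  0.0018] j [ 0.2847  0.5043 -0.4924  1.5765  0.2567  1.125  -2.1115]
```

View pics/c3.png

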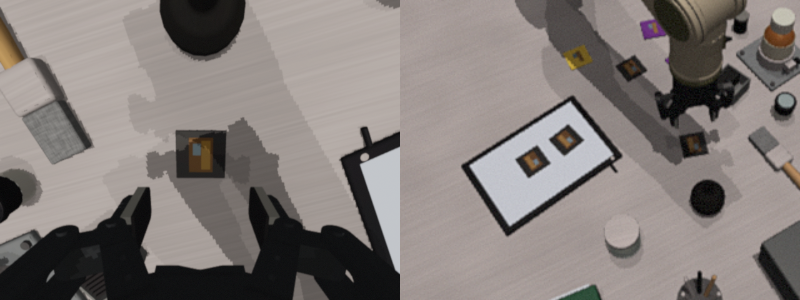

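{"method": "move_arm", "body": {
  "rows": [
    [0.062,[0.001,0.001,-0.012],[0,0,-0.3]],
    [0.06,[0,0,-0.02],[0,0,0]],
    [0.06,[0,0,-0.02],[0,0,0]],
    [0.06,[0,0,-0.018],[0,0,0]],
    [0.058,[0,0,-0.012],[0,0,0]],
    [0.058,[0,0,-0.006],[0,0,0]],
    [0.058,[0,0,0],[0,0,0]]
  ]
}}

```text
time: 11.7
tool_pos: [0.6328, 0.013, 0.0019]
tool_rot: [-1.247, 1.57, -3.098]
ft_force: [-0.7, 0.2, -0.7]
finger_gap: 0.681
```

{"method": "move_arm", "body": {
  "rows": [
    [0.056,[0,0,-0.002],[0,0,0]],
    [0.056,[0,0,-0.0015],[0,0,0]],
    [0.04,[0,0,0],[0,0,0]],
    [0.04,[0,0,0],[0,0,0]],
    [0.04,[0,0,0],[0,0,0]],
    [0.04,[0,0,0],[0,0,0]]
  ]
}}

```text
time: 12.3
tool_pos: [0.6337, 0.0131, 0.0003]
tool_rot: [1.524, 1.57, -0.327]
ft_force: [-2.7, -0.1, 6.2]
finger_gap: 0.541
```

{"method": "move_arm", "body": {
  "rows": [
    [0.04,[0,0,0.004],[0,0,0]],
    [0.04,[0,0,0.012],[0,0,0]],
    [0.04,[0,0,0.02],[0,0,0]],
    [0.04,[0,0,0.02],[0,0,0]],
    [0.04,[0,0,0.015],[0,0,0]],
    [0.04,[0,0,0],[0,0,0]]
  ]
}}

```text
time: 12.9
tool_pos: [0.6348, 0.0133, 0.0731]
tool_rot: [1.835, 1.566, -0.016]
ft_force: [-0.0, 0.4, -0.3]
finger_gap: 0.536
```

Run:
```python
from h import *
from rig import arm
st()
i=arm.camera_info('wrist');im=arm.capture('wrist');cv2.imwrite('pics/w4.png',im)
print(proj(i,[[.6334,.0125,.07]]))
s=arm.capture('scene')
cv2.imwrite('pics/c4.png',np.hstack([cv2.resize(im,(400,300)),cv2.resize(s[180:420,100:420],(400,300))]))
```

```text
t 12.9 tcp mm [634.7935  13.319   73.0884] jawdir deg -106.06 xaxis [ 0.0044 -0.0001 -1.    ] gap 45.8 F [-0.0105  0.4322 -0.335 ] T [0.0017 0.02   0.0176] j [ 0.2775  0.5262 -0.4868  1.5871  0.2689  1.0909 -2.1283]
[[322.3661 313.3792]]
```

View pics/c4.png

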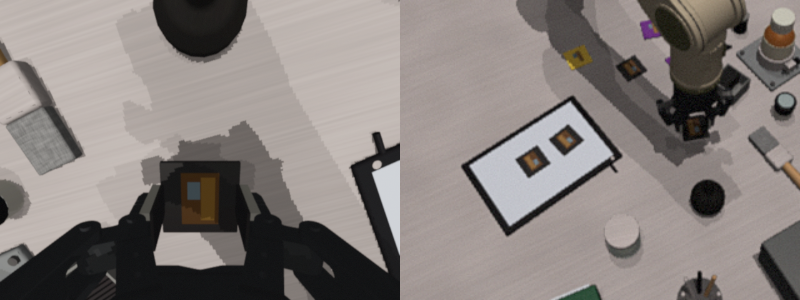

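{"method": "move_arm", "body": {
  "rows": [
    [0.04,[-0.003,-0.013,0],[0,0,1]],
    [0.04,[-0.006,-0.024,0],[0,0,1.8]],
    [0.04,[-0.008,-0.03,0],[0,0,2.2]],
    [0.04,[-0.008,-0.03,0],[0,0,2.2]],
    [0.04,[-0.008,-0.03,0],[0,0,2.2]],
    [0.04,[-0.008,-0.03,0],[0,0,2.2]],
    [0.04,[-0.008,-0.03,0],[0,0,2.2]],
    [0.04,[-0.008,-0.03,0],[0,0,2.2]]
  ]
}}

```text
time: 13.8
tool_pos: [0.575, -0.2049, 0.0688]
tool_rot: [-1.881, 1.569, 2.832]
ft_force: [0.8, -0.4, 0.3]
finger_gap: 0.538
```

{"method": "move_arm", "body": {
  "rows": [
    [0.04,[-0.008,-0.03,0],[0,0,2.2]],
    [0.04,[-0.008,-0.03,0],[0,0,2.2]],
    [0.04,[-0.008,-0.03,0],[0,0,2.2]],
    [0.04,[-0.006,-0.025,0],[0,0,2.2]],
    [0.04,[-0.005,-0.02,0],[0,0,1.5]],
    [0.04,[-0.003,-0.013,0],[0,0,0]],
    [0.04,[0,0,0],[0,0,0]]
  ]
}}

```text
time: 14.5
tool_pos: [0.5369, -0.3537, 0.069]
tool_rot: [-1.768, 1.569, 3.12]
ft_force: [0.3, 0.5, 0.2]
finger_gap: 0.532
```

Run:
```python
from h import *
st()
```

```text
t 14.5 tcp mm [ 536.8908 -353.7039   69.0307] jawdir deg -79.96 xaxis [-0.0015  0.     -1.    ] gap 45.5 F [0.2604 0.4895 0.2225] T [-0.0084 -0.0356 -0.0399] j [ 0.8579  0.5456 -0.4618  1.5623  0.2636  1.0973 -1.0627]
```

{"method": "move_arm", "body": {
  "rows": [
    [0.04,[0.003,0.001,-0.01],[0,0,1.2]],
    [0.04,[0,0,-0.015],[0,0,0]],
    [0.04,[0,0,-0.015],[0,0,0]],
    [0.04,[0,0,-0.01],[0,0,0]],
    [0.04,[0,0,-0.004],[0,0,0]],
    [0.04,[0,0,0],[0,0,0]]
  ]
}}

```text
time: 15.1
tool_pos: [0.5409, -0.3505, 0.0152]
tool_rot: [-2.379, 1.57, 2.534]
ft_force: [-0.3, 0.2, 0.2]
finger_gap: 0.535
```

{"method": "move_arm", "body": {
  "rows": [
    [0.04,[0,0,-0.001],[0,0,0]],
    [0.04,[0,0,-0.001],[0,0,0]]
  ]
}}

```text
time: 15.3
tool_pos: [0.5416, -0.3512, 0.0148]
tool_rot: [0.734, 1.57, -0.637]
ft_force: [-0.1, -0.4, -0.6]
finger_gap: 0.535
```

{"method": "move_arm", "body": {
  "rows": [
    [0.04,[0,0,-0.001],[0,0,0]],
    [0.04,[0,0,-0.001],[0,0,0]]
  ]
}}

```text
time: 15.5
tool_pos: [0.5413, -0.351, 0.0124]
tool_rot: [0.618, 1.57, -0.753]
ft_force: [0.3, -0.2, -0.8]
finger_gap: 0.534
```

{"method": "move_arm", "body": {
  "rows": [
    [0.04,[0,0,-0.001],[0,0,0]],
    [0.04,[0,0,-0.001],[0,0,0]]
  ]
}}

```text
time: 15.7
tool_pos: [0.5412, -0.3509, 0.0101]
tool_rot: [0.465, 1.571, -0.906]
ft_force: [0.3, -0.4, 0.0]
finger_gap: 0.536
```

{"method": "move_arm", "body": {
  "rows": [
    [0.04,[0,0,-0.001],[0,0,0]],
    [0.04,[0,0,-0.0005],[0,0,0]]
  ]
}}

```text
time: 15.9
tool_pos: [0.5412, -0.3508, 0.0085]
tool_rot: [-2.717, 1.571, 2.195]
ft_force: [-0.4, -0.0, 1.7]
finger_gap: 0.536
```

{"method": "move_arm", "body": {
  "rows": [
    [0.04,[0,0,-0.0005],[0,0,0]],
    [0.04,[0,0,-0.0005],[0,0,0]]
  ]
}}

```text
time: 16.1
tool_pos: [0.5412, -0.3509, 0.0083]
tool_rot: [-0.676, 1.57, -2.047]
ft_force: [-5.4, 1.5, 11.8]
finger_gap: 0.536
```

{"method": "move_arm", "body": {
  "rows": [
    [0.054,[0,0,0.0005],[0,0,0]],
    [0.058,[0,0,0],[0,0,0]],
    [0.062,[0,0,0.004],[0,0,0]],
    [0.07,[0,0,0.015],[0,0,0]],
    [0.08,[0,0,0.03],[0,0,0]],
    [0.08,[0,0,0.04],[0,0,0]],
    [0.08,[0,0.01,0.04],[0,0,0]],
    [0.08,[0,0.02,0.035],[0,0,1]]
  ]
}}

```text
time: 16.9
tool_pos: [0.5411, -0.3222, 0.1755]
tool_rot: [0.564, 1.568, -0.792]
ft_force: [0.2, -0.0, 0.1]
finger_gap: 0.936
```

{"method": "move_arm", "body": {
  "rows": [
    [0.08,[0,0.035,0.025],[0,0,1]],
    [0.08,[0,0.035,0.02],[0,0,1]],
    [0.08,[0,0.04,0.01],[0,0,1]],
    [0.08,[0,0.04,0],[0,0,1]],
    [0.08,[0,0.04,0],[0,0,1]],
    [0.08,[0,0.04,0],[0,0,1]],
    [0.08,[0,0.04,0],[0,0,1]],
    [0.08,[0,0.04,0],[0,0,1]]
  ]
}}

```text
time: 17.7
tool_pos: [0.541, -0.0091, 0.2286]
tool_rot: [0.706, 1.569, -0.507]
ft_force: [0.3, -0.1, -0.6]
finger_gap: 0.936
```

{"method": "move_arm", "body": {
  "rows": [
    [0.08,[0,0.04,0],[0,0,1]],
    [0.08,[0,0.04,0],[0,0,1]],
    [0.08,[0,0.04,0],[0,0,1]],
    [0.08,[0,0.03,0],[0,0,1]],
    [0.08,[0,0.03,0],[0,0,1]],
    [0.08,[0,0.02,0],[0,0,1]],
    [0.08,[0,0,0],[0,0,1]],
    [0.08,[0,0,0],[0,0,0]]
  ]
}}

```text
time: 18.5
tool_pos: [0.5412, 0.1891, 0.2279]
tool_rot: [0.706, 1.57, -0.384]
ft_force: [1.0, -0.4, 0.1]
finger_gap: 0.936
```

Run:
```python
from h import *
from rig import arm
st()
i=arm.camera_info('wrist');im=arm.capture('wrist');cv2.imwrite('pics/w5.png',im)
print(i,proj(i,[[.532,.267,.148],[.532,.267,.129]]))
s=arm.capture('scene');cv2.imwrite('pics/s5.png',s)
d=arm.camera_info('scene')
cv2.imwrite('pics/c5.png',np.hstack([cv2.resize(im,(400,300)),cv2.resize(s[180:420,100:420],(400,300))]))
```

```text
t 18.5 tcp mm [541.2023 189.118  227.8953] jawdir deg -62.48 xaxis [ 0.0008 -0.0003 -1.    ] gap 79.9 F [ 0.9718 -0.3516  0.1497] T [-0.0572 -0.0409 -0.0006] j [ 0.2623  0.3244 -0.828   1.5734  0.2437  1.3505 -1.6837]
{'K': array([[384.3716,   0.    , 319.5254],
       [  0.    , 384.3716, 242.951 ],
       [  0.    ,   0.    ,   1.    ]]), 'position': array([0.6056, 0.2226, 0.3699]), 'rotation': array([ 2.8524, -0.0004, -1.0908])} [[194.2594 208.2639]
 [203.6101 202.3078]]
```

View pics/c5.png

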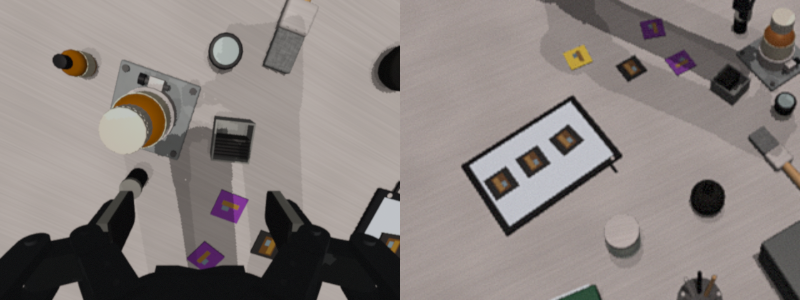

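Run:
```python
from h import *
from rig import arm
i=arm.camera_info('wrist');im=cv2.imread('pics/w5.png')
hsv=cv2.cvtColor(im,cv2.COLOR_BGR2HSV)
print(hsv[205,190],hsv[209,200],hsv[100,60],hsv[150,140])
m=(((hsv[...,0]>20)&(hsv[...,0]<70)&(hsv[...,1]<70)&(hsv[...,1]>8)&(hsv[...,2]>185))*255).astype(np.uint8)
c=blob(m,(198,209),60,3);(x,y),r=cv2.minEnclosingCircle(c);e=cv2.fitEllipse(c)
print(x,y,r,cv2.contourArea(c),e,onz(i,[(x,y),e[0]],.148), 'dia mm',2*r*.2219/384*1000)
```

```text
[ 25  23 192] [ 26  21 192] [ 11  21 174] [ 10  18 172]
195.78440856933594 207.78440856933594 38.902244567871094 3714.5 ((196.05555725097656, 209.01515197753906), (63.99858093261719, 76.96427154541016), 126.11528778076172) [[0.5334 0.2649 0.148 ]
 [0.5328 0.2645 0.148 ]] dia mm 44.96045869588851
```

{"method": "move_arm", "body": {
  "rows": [
    [0.08,[-0.003,0.025,0],[0,0,1]],
    [0.08,[-0.003,0.03,0],[0,0,1]],
    [0.08,[-0.003,0.021,0],[0,0,0.5]],
    [0.08,[0,0,0],[0,0,0]],
    [0.08,[0,0,0],[0,0,0]]
  ]
}}

```text
time: 19.1
tool_pos: [0.5326, 0.2641, 0.2272]
tool_rot: [-0.27, 1.57, -1.319]
ft_force: [1.7, -0.6, -0.2]
finger_gap: 0.939
```

Run:
```python
from h import *
from rig import arm
st()
i=arm.camera_info('wrist');im=arm.capture('wrist');cv2.imwrite('pics/w6.png',im)
q=proj(i,[[.532,.265,.148]])[0];print(q)
hsv=cv2.cvtColor(im,cv2.COLOR_BGR2HSV)
x,y=q.astype(int)
print(hsv[y,x-50:x+51:10].tolist(),hsv[y-50:y+51:10,x].tolist())
m=(((hsv[...,0]>19)&(hsv[...,0]<70)&(hsv[...,1]<70)&(hsv[...,2]>150))*255).astype(np.uint8)
c=blob(m,q,60,3);e=cv2.fitEllipse(cv2.convexHull(c));print(e,onz(i,[e[0]],.148))
cv2.drawContours(im,[c],-1,(0,0,255),1);cv2.imwrite('pics/c6.png',im)
```

```text
t 19.1 tcp mm [532.5799 264.0914 227.179 ] jawdir deg -60.12 xaxis [ 0.0002 -0.0007 -1.    ] gap 80.2 F [ 1.7057 -0.5693 -0.2075] T [-0.0285  0.0056  0.0385] j [ 0.1273  0.3853 -0.8493  1.5169  0.2926  1.3719 -1.7928]
[317.5304 253.6685]
[[15, 16, 95], [20, 9, 82], [18, 35, 132], [18, 35, 131], [18, 35, 131], [20, 35, 130], [21, 34, 129], [18, 36, 129], [20, 36, 129], [0, 0, 84], [11, 24, 118]] [[17, 255, 132], [18, 34, 90], [18, 29, 178], [17, 35, 101], [20, 35, 131], [20, 35, 130], [18, 35, 130], [18, 34, 129], [18, 34, 128], [11, 24, 118], [11, 24, 116]]
((316.0570983886719, 221.82826232910156), (7.965232849121094, 22.086021423339844), 90.2022476196289) [[0.5487 0.2756 0.148 ]]
```

View pics/c6.png

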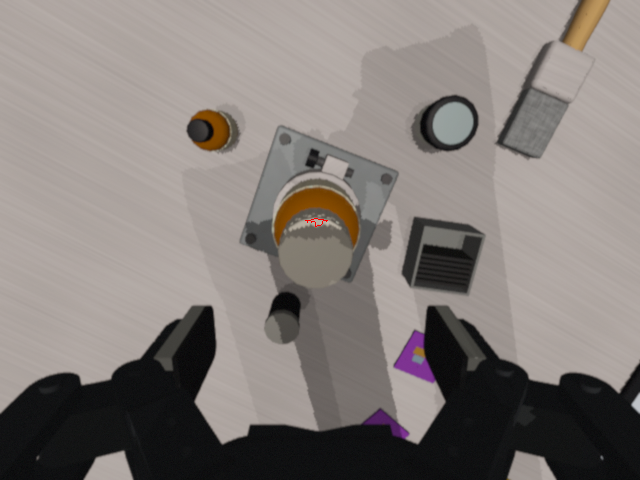

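{"method": "move_arm", "body": {
  "rows": [
    [0.08,[0.0005,0.0025,-0.01],[0,0,0]],
    [0.08,[0,0,-0.02],[0,0,0]],
    [0.075,[0,0,-0.02],[0,0,0]],
    [0.07,[0,0,-0.02],[0,0,0]],
    [0.065,[0,0,-0.018],[0,0,0]],
    [0.06,[0,0,-0.01],[0,0,0]],
    [0.06,[0,0,-0.005],[0,0,0]],
    [0.06,[0,0,0],[0,0,0]]
  ]
}}

```text
time: 19.95
tool_pos: [0.5327, 0.2672, 0.1238]
tool_rot: [-1.526, 1.57, -2.575]
ft_force: [-0.4, 0.1, 0.2]
finger_gap: 0.702
```

Run:
```python
from h import *
st()
```

```text
t 19.95 tcp mm [532.7419 267.1806 123.7595] jawdir deg -60.09 xaxis [-0.0005 -0.0003 -1.    ] gap 59.9 F [-0.3678  0.1106  0.2091] T [-0.0196  0.0147 -0.0311] j [ 0.0966  0.4759 -0.8143  1.6362  0.367   1.1903 -1.8496]
```

{"method": "move_arm", "body": {
  "rows": [
    [0.05,[0,0,0],[0,0,0]],
    [0.03,[0,0,0],[0,0,0]],
    [0.03,[0,0,0],[0,0,0]],
    [0.03,[0,0,0],[0,0,0]],
    [0.03,[0,0,0],[0,0,0]]
  ]
}}

```text
time: 20.45
tool_pos: [0.5332, 0.2678, 0.1247]
tool_rot: [1.303, 1.57, 0.255]
ft_force: [-0.3, -1.4, 4.9]
finger_gap: 0.516
```

Run:
```python
from h import *
st()
```

```text
t 20.45 tcp mm [533.1501 267.7813 124.7092] jawdir deg -60.06 xaxis [ 0.0012  0.0003 -1.    ] gap 44.0 F [-0.2776 -1.4225  4.8608] T [-0.1118 -0.0744 -0.0027] j [ 0.0963  0.475  -0.8148  1.6352  0.3671  1.1903 -1.8495]
```

{"method": "move_arm", "body": {
  "rows": [
    [0.03,[0,0,-0.001],[0,0,0]],
    [0.03,[0,0,-0.001],[0,0,0]],
    [0.03,[0,0,-0.001],[0,0,0]],
    [0.03,[0,0,0],[0,0,0]]
  ]
}}

```text
time: 20.85
tool_pos: [0.5332, 0.2678, 0.1219]
tool_rot: [1.252, 1.57, 0.203]
ft_force: [-0.9, -2.0, 9.3]
finger_gap: 0.513
```

{"method": "move_arm", "body": {
  "rows": [
    [0.03,[0,0,-0.001],[0,0,0]],
    [0.03,[0,0,-0.001],[0,0,0]],
    [0.03,[0,0,0],[0,0,0]]
  ]
}}

```text
time: 21.15
tool_pos: [0.5332, 0.2678, 0.1201]
tool_rot: [1.143, 1.569, 0.094]
ft_force: [-2.2, -2.7, 11.9]
finger_gap: 0.517
```

{"method": "move_arm", "body": {
  "rows": [
    [0.03,[0,0,0],[0,0,3]],
    [0.03,[0,0,0],[0,0,5]],
    [0.03,[0,0,0],[0,0,5]],
    [0.03,[0,0,0],[0,0,5]],
    [0.03,[0,0,0],[0,0,0]]
  ]
}}

```text
time: 21.65
tool_pos: [0.5332, 0.2687, 0.1204]
tool_rot: [1.432, 1.568, 0.701]
ft_force: [-1.5, 1.0, 11.9]
finger_gap: 0.513
```

Run:
```python
from h import *
st()
```

```text
t 21.65 tcp mm [533.2406 268.6501 120.4497] jawdir deg -41.85 xaxis [ 0.0019  0.0016 -1.    ] gap 43.8 F [-1.4755  0.9833 11.9409] T [-0.0311  0.2361  0.0193] j [ 0.1351  0.501  -0.8725  1.6371  0.4068  1.1934 -1.5592]
```

{"method": "move_arm", "body": {
  "rows": [
    [0.03,[0,0,-0.0003],[0,0,5]],
    [0.03,[0,0,0],[0,0,6]],
    [0.03,[0,0,0],[0,0,6]],
    [0.03,[0,0,0],[0,0,6]],
    [0.03,[0,0,0],[0,0,0]]
  ]
}}

```text
time: 22.15
tool_pos: [0.533, 0.269, 0.1202]
tool_rot: [1.246, 1.568, 0.918]
ft_force: [-1.5, 0.6, 11.1]
finger_gap: 0.516
```

{"method": "move_arm", "body": {
  "rows": [
    [0.03,[0,0,0],[0,0,5]],
    [0.03,[0,0,0],[0,0,5]],
    [0.03,[0,0,0],[0,0,5]],
    [0.03,[0,0,0],[0,0,4]],
    [0.03,[0,0,0],[0,0,0]],
    [0.03,[0,0,0],[0,0,0]]
  ]
}}

```text
time: 22.75
tool_pos: [0.5321, 0.2694, 0.1201]
tool_rot: [1.451, 1.569, 1.452]
ft_force: [-4.4, 1.2, 11.9]
finger_gap: 0.517
```

Run:
```python
from h import *
st()
```

```text
t 22.75 tcp mm [532.1442 269.4004 120.0547] jawdir deg 0.04 xaxis [ 0.0003  0.0022 -1.    ] gap 44.2 F [-4.4133  1.2021 11.8792] T [0.2591 1.0486 0.0889] j [ 0.224   0.5612 -1.0117  1.6339  0.4981  1.2272 -0.8899]
```

{"method": "move_arm", "body": {
  "rows": [
    [0.03,[0,0,0.002],[0,0,0]],
    [0.03,[0,0,0.002],[0,0,0]],
    [0.03,[0,0,0.002],[0,0,0]],
    [0.03,[0,0,0.001],[0,0,0]],
    [0.03,[0,0,0],[0,0,0]]
  ]
}}

```text
time: 23.25
tool_pos: [0.5321, 0.2684, 0.1259]
tool_rot: [2.133, 1.57, 2.133]
ft_force: [-3.2, 5.1, 3.9]
finger_gap: 0.514
```

Run:
```python
from h import *
st()
```

```text
t 23.25 tcp mm [532.13   268.3841 125.8522] jawdir deg -0.01 xaxis [-0.0006  0.0009 -1.    ] gap 43.9 F [-3.1867  5.0988  3.9021] T [ 0.9367  0.8077 -0.0266] j [ 0.2274  0.5549 -1.0148  1.6284  0.4921  1.2378 -0.8857]
```

{"method": "move_arm", "body": {
  "rows": [
    [0.03,[0,0,0.002],[0,0,0]],
    [0.03,[0,0,0.001],[0,0,0]],
    [0.03,[0,0,0],[0,0,0]]
  ]
}}

```text
time: 23.55
tool_pos: [0.5317, 0.2678, 0.128]
tool_rot: [3.102, 1.569, 3.102]
ft_force: [-3.3, 3.3, -2.1]
finger_gap: 0.517
```

{"method": "move_arm", "body": {
  "rows": [
    [0.03,[0,0,0.002],[0,0,0]],
    [0.03,[0,0,0.002],[0,0,0]],
    [0.03,[0,0,0],[0,0,0]]
  ]
}}

```text
time: 23.85
tool_pos: [0.5324, 0.2672, 0.1324]
tool_rot: [-2.395, 1.57, -2.396]
ft_force: [-3.8, 1.2, -0.8]
finger_gap: 0.514
```

Run:
```python
from h import *
st()
```

```text
t 23.85 tcp mm [532.4431 267.2103 132.3645] jawdir deg -0.06 xaxis [-0.0008 -0.0007 -1.    ] gap 43.9 F [-3.7523  1.1972 -0.8455] T [ 0.4895  0.741  -0.0687] j [ 0.2309  0.5483 -1.0184  1.6217  0.4866  1.2497 -0.8812]
```

{"method": "move_arm", "body": {
  "rows": [
    [0.03,[0,0,0.004],[0,0,0]],
    [0.03,[0,0,0.006],[0,0,0]],
    [0.03,[0,0,0.01],[0,0,0]],
    [0.03,[0,0,0.015],[0,0,0]],
    [0.03,[0,0,0.015],[0,0,0]],
    [0.03,[0,0,0.012],[0,0,0]],
    [0.03,[0,0,0.006],[0,0,0]],
    [0.03,[0,0,0],[0,0,0]]
  ]
}}

```text
time: 24.65
tool_pos: [0.5331, 0.2679, 0.2019]
tool_rot: [0.319, 1.569, 0.318]
ft_force: [-0.8, -1.0, -1.0]
finger_gap: 0.516
```

{"method": "move_arm", "body": {
  "rows": [
    [0.03,[0,0,0],[0,0,0]],
    [0.03,[0,0,0],[0,0,0]]
  ]
}}

```text
time: 24.85
tool_pos: [0.5324, 0.2674, 0.2001]
tool_rot: [-2.658, 1.57, -2.659]
ft_force: [0.3, 0.2, -0.7]
finger_gap: 0.515
```

Run:
```python
from h import *
from rig import arm
st()
s=arm.capture('scene');d=arm.capture('side')
cv2.imwrite('pics/c7.png',np.hstack([cv2.resize(s[120:420,100:500],(400,300)),cv2.resize(d[100:400,120:520],(400,300))]))
cv2.imwrite('pics/d7.png',d);cv2.imwrite('pics/s7.png',s)
print(proj(arm.camera_info('side'),[[.533,.267,.129],[.533,.267,.209]]),proj(arm.camera_info('scene'),[[.533,.267,.129],[.533,.267,.209]]));st()
```

```text
t 24.85 tcp mm [532.4467 267.3866 200.1445] jawdir deg -0.05 xaxis [-0.0009 -0.0005 -1.    ] gap 44.0 F [ 0.263   0.182  -0.7289] T [-0.0092  0.0439  0.013 ] j [ 0.2539  0.4892 -1.056   1.543   0.4309  1.3635 -0.8426]
[[214.7435 310.6342]
 [207.8922 284.0246]] [[405.3344 198.0478]
 [410.0402 176.74  ]]
t 24.95 tcp mm [532.5024 267.4686 200.2546] jawdir deg -0.05 xaxis [-0.0008 -0.0003 -1.    ] gap 43.9 F [ 0.0744  0.5158 -0.0533] T [-0.0248 -0.0063 -0.049 ] j [ 0.2539  0.4892 -1.0561  1.5428  0.4309  1.3635 -0.8426]
```

View pics/c7.png

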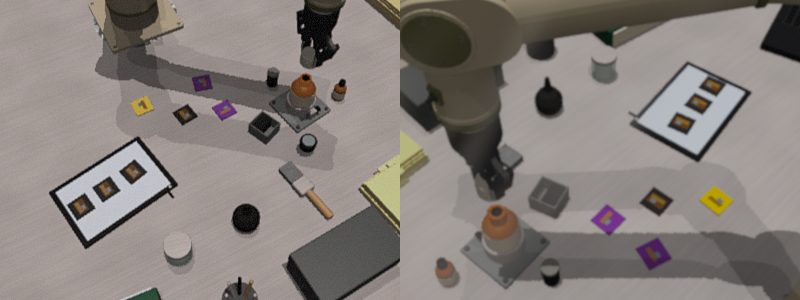

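Run:
```python
from h import *
from rig import arm
s,_=st();print(abs(s['joint_velocities']).max())
arm.sign_off()
```

```text
t 24.95 tcp mm [532.5024 267.4686 200.2546] jawdir deg -0.05 xaxis [-0.0008 -0.0003 -1.    ] gap 43.9 F [ 0.0744  0.5158 -0.0533] T [-0.0248 -0.0063 -0.049 ] j [ 0.2539  0.4892 -1.0561  1.5428  0.4309  1.3635 -0.8426]
0.003231892447785529
the job is handed in; nothing more can be done
```

The job is done and handed in at 24.95 s, well under the 72 s limit.

- **Slides:** I took the middle and far slides from the table row and set each down on the light panel by feel. Three now lie flat and separate on the panel. The near slide stays on the table as the spare, and the purple and yellow look-alikes were not touched.
- **Cap:** I pressed it down about 4.8 mm, judged from the 11.9 N reading, turned it 60° anticlockwise while pressed, and lifted it straight off.
- **Last checks:** The scene and side pictures show the bottle open and the cap still gripped. The gripper is upright and still, with the TCP at (0.5325, 0.2675, 0.200). The cap centre is about 8 cm above the mouth and lines up with it in the scene picture to within about 2 px.
- **Bystanders:** The small things around the bottle look unmoved in the last pictures. I judged this by eye and did not measure it.
- **Disagreements:**
    - The cameras differed by 2 to 4 mm on some positions, so I averaged them or corrected from the wrist view.
    - Some fast moves fell short of their target and were corrected.
    - The twist torque read low (under 0.1 N m), so the lift was the real proof that the cap had turned.
    - I saw a brief side force of up to about 5 N as the cap came free.

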